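# Load the bar rack with the morning's coffee doses

## Task

The weighed coffee doses in the aluminium rack are ready for service: move the four capped canisters across to the walnut bar rack, each into the ring of its own cap colour, so that the row stands in the order the barista's rings give. Let each one stand upright, right down on the rack's floor, and leave the white-capped canister as it stands in its ring.

Things in the scene. Friction and masses are not known exactly. Their poses are not given: they have to be found in the camera images.
- can_red: Dose canister: steel cylinder, paper band, red screw cap; 38 mm diameter all the way up, 110 mm tall (cap: top 25 mm), 0.11 kg. Origin: centre of its underside; z up; round, yaw means nothing. Starts in a hole of the aluminium weighing rack, on its floor 12 mm above the counter, with 60 mm showing above the rack's top.
- can_yellow: Dose canister: steel cylinder, paper band, yellow screw cap; 38 mm diameter all the way up, 110 mm tall (cap: top 25 mm), 0.11 kg. Origin: centre of its underside; z up; round, yaw means nothing. Starts in a hole of the aluminium weighing rack, on its floor 12 mm above the counter, with 60 mm showing above the rack's top.
- can_green: Dose canister: steel cylinder, paper band, green screw cap; 38 mm diameter all the way up, 110 mm tall (cap: top 25 mm), 0.11 kg. Origin: centre of its underside; z up; round, yaw means nothing. Starts in a hole of the aluminium weighing rack, on its floor 12 mm above the counter, with 60 mm showing above the rack's top.
- can_blue: Dose canister: steel cylinder, paper band, blue screw cap; 38 mm diameter all the way up, 110 mm tall (cap: top 25 mm), 0.11 kg. Origin: centre of its underside; z up; round, yaw means nothing. Starts in a hole of the aluminium weighing rack, on its floor 12 mm above the counter, with 60 mm showing above the rack's top.
- can_white: Dose canister: steel cylinder, paper band, white screw cap; 38 mm diameter all the way up, 110 mm tall (cap: top 25 mm), 0.11 kg. Origin: centre of its underside; z up; round, yaw means nothing. Already stands in the bar rack's white ring; it stays there.
- seat_red: Red silicone ring (fixed) at one of five holes, 60 mm apart, of the walnut bar rack. Funnel: mouth 52 mm, bore 45 mm, outside 57 mm. Origin: on its axis at the rack's top face, 62 mm above the counter; ring rises 8 mm above, bore goes 12 mm below; flat rack floor 50 mm below the origin. z up, y along the row.
- seat_yellow: Yellow silicone ring (fixed) at one of five holes, 60 mm apart, of the walnut bar rack. Funnel: mouth 52 mm, bore 45 mm, outside 57 mm. Origin: on its axis at the rack's top face, 62 mm above the counter; ring rises 8 mm above, bore goes 12 mm below; flat rack floor 50 mm below the origin. z up, y along the row.
- seat_green: Green silicone ring (fixed) at one of five holes, 60 mm apart, of the walnut bar rack. Funnel: mouth 52 mm, bore 45 mm, outside 57 mm. Origin: on its axis at the rack's top face, 62 mm above the counter; ring rises 8 mm above, bore goes 12 mm below; flat rack floor 50 mm below the origin. z up, y along the row.
- seat_blue: Blue silicone ring (fixed) at one of five holes, 60 mm apart, of the walnut bar rack. Funnel: mouth 52 mm, bore 45 mm, outside 57 mm. Origin: on its axis at the rack's top face, 62 mm above the counter; ring rises 8 mm above, bore goes 12 mm below; flat rack floor 50 mm below the origin. z up, y along the row.
- weighing_rack: Low aluminium rack (fixed), 74 x 250 x 62 mm, four plain 45 mm holes 60 mm apart in a row; canisters in any order. Origin: centre of its underside on the counter; y runs along the row (holes at y = -90, -30, 30, 90 mm), z up. Right of the counter, beyond world y = -0.40, stands a tall glass display case.

How it is judged:
By the outcome, as a careful person would: the job done as asked, in the order asked, and still so for the second after the job is handed in, with the robot touching nothing.
It also fails if it takes over 102 s, if anything falls off the work surface, if the arm or the gripper's body presses on something with over 40 N, if the wrist force passes 120 N, or if a joint passes its speed limit or range.

## Robot

A 7-joint arm with a two-finger parallel gripper is mounted at the origin on a cart in front of the work surface, level with it; the furniture and walls round the work are solid. World frame = base frame: x ahead of the robot, y to its left, z up, the work surface at z = 0. Lengths are in m, angles in rad, forces in N, time in s.
With the tool pointing down it reaches from about 0.425 to 0.875 m from the base axis. Payload 8.4 kg.
Tool frame: the origin (TCP) lies on the centre line of the jaws, within the pads' length; the fingertips stand 19 mm ahead of it and the grasp point (between the pads) is the TCP (env.nose_length is the distance from the TCP to the fingertips, in m); z points along the fingers, y is the line along which they close (so a half turn about z gives the same grasp; the last joint's range is limited). The gripper opens to 85 mm and grips with 20 to 120 N. Pads are 22 mm wide; open, the fingers measure 114 mm over their backs; the gripper's body (76 mm by 85 mm) begins 54 mm behind the grasp point. The pads swing forward as they close: fully open they stand 13 mm farther back than shut.
Start: joints at [-1.265, 0.333, 0.04, 1.465, -0.013, 1.343, -0.059], TCP at [0.256, 0.597, 0.25] pointing down, gripper open.
Joint ranges: [-2.58, 2.58], [-0.38, 2.09], [-1.3, 1.39], [0.25, 2.4], [-1.5, 4.64], [0.08, 2.09], [-2.65, 2.65]. Speed limits (rad/s): [2.22, 2.22, 2.79, 2.79, 3.14, 3.14, 3.14].

## Interface

Orientations are given as a unit quaternion [w, x, y, z].
In Python, from station import env, cams, workorder gives the robot as it stands.
- The arm moves only by the shell command python3 -m jog 'ROWS' [FORCE]. ROWS is a JSON object of lists of equal length, an entry for each row: "rot": the turn, a rotation vector about the tool's x, y, z scaled (see below), a list of three; "delta_pos": the shift along the tool's x, y, z scaled (see below), a list of three; "grip": the gripper command: -1 is shut, 1 is fully open, values between are in proportion. In form: {"rot": [[ax, ay, az], ...], "delta_pos": [[x, y, z], ...], "grip": [grip, ...]}. A call has exactly 5 rows; each row is the pose to reach, as a shift and turn from the pose commanded when the call began, along the tool's axes at that moment; what a row does not reach only later rows make up. The controller multiplies each number of a shift by 1 m and each number of a turn by pi/2 rad. A row lasts 1/10 s, in which the tool goes at most 50 mm and 8.59 degrees, less where a joint would pass 70% of its speed; a pose out of reach is approached as far as the arm can. A call with a number of a shift or a turn outside -1 to 1 is refused whole. A call with a gripper value outside its range is refused whole. The fingers move at their own pace and stop on an object; FORCE is the grip in N (left out, the last holds). Time passes only in rows, so rows that repeat a pose let the fingers close, or fill a call up. It gives the time, the measured TCP pose, the force, the opening and the grip force at its end, in the units of the state.
- env.sense(): the state, without advancing time (a new reading comes with each control period).
- cams.grab_frame(name): name is "scene" or "top" or "wrist"; returns a dict with "image" (420x560x3 uint8, blue, green, red), "range_z" (420x560 float32, m along the optical axis (not along the pixel's ray), 0 where there is no reading), "fx", "fy", "cx", "cy" (pixels), "R" (3x3) and "t" (3): a world point X has camera coordinates R X + t. Camera axes: x right, y down, z forward; pixel columns grow to the right and rows downward; lengths in m; the calibration is good to about 2 mm. A picture is of the moment at which its call begins.
- workorder.finish_job(): hands the job in; it is judged then, once.
The state is a dict: "clock": time; "joint_positions": joint angles; "qvel": joint speeds; "joint_torque": joint torques, N m; "tool_pos": TCP position; "orientation": TCP orientation; "force": force on the tool from outside, world axes, zero at the start; "torque": the same for the moment, N m; "finger_gap": finger opening in m; "finger_force": force on a finger pad.
Only numpy, scipy, OpenCV 4.12 (cv2) and the standard library are available. Lean on these libraries where they do the work, as an engineer would, in place of code of your own. Each camera call takes 0.05 s, during which the arm holds its last target. There are 200 camera calls.

## Working session

There is one attempt and no reset: what is moved stays moved. The work goes in short steps, Python scripts to look and compute and a shell command to move; the robot and the scene stay as the last step left them, time stands still between calls to the robot, and variables do not carry over. Pictures are saved under pics/ and viewed, at most 14 in all, crops included, and the job is handed in when it is done.

```bash
ls; mkdir -p pics; python3 - <<'E'
from station import env,cams
import cv2,numpy as np
s=env.sense();print({k:np.round(v,3) for k,v in s.items()})
ims=[]
for n in("top","scene"):
    f=cams.grab_frame(n);np.savez(f'pics/{n}0.npz',**f);cv2.imwrite(f'pics/{n}0.png',f['image']);print(n,f['fx'],f['cx'],f['cy'],np.round(f['R'],3),np.round(f['t'],3))
E
```

```text
pics
{'clock': np.float64(0.0), 'joint_positions': array([-1.265,  0.334,  0.04 ,  1.466, -0.013,  1.343, -0.058]), 'qvel': array([-0.001,  0.   , -0.001,  0.001, -0.001, -0.   , -0.001]), 'joint_torque': array([ 1.0000e-03, -6.5856e+01,  1.3660e+00, -4.0555e+01,  1.7000e-02,
        1.3000e-02, -0.0000e+00]), 'tool_pos': array([0.256, 0.597, 0.249]), 'orientation': array([-0.   ,  0.201,  0.98 , -0.001]), 'force': array([1.221, 0.339, 0.835]), 'torque': array([-0.003,  0.054, -0.017]), 'finger_force': np.float64(0.0), 'finger_gap': np.float64(0.085)}
top 512.7289907062407 281.8665269054109 207.72492839048073 [[ 0.028 -1.    -0.01 ]
 [-0.997 -0.027 -0.078]
 [ 0.078  0.012 -0.997]] [-0.098  0.536  0.872]
scene 490.5422998101873 280.92392898907735 200.1276657224324 [[ 0.551 -0.834 -0.001]
 [-0.379 -0.25  -0.891]
 [ 0.743  0.491 -0.454]] [-0.381  0.242  0.572]
```

View pics/top0.png

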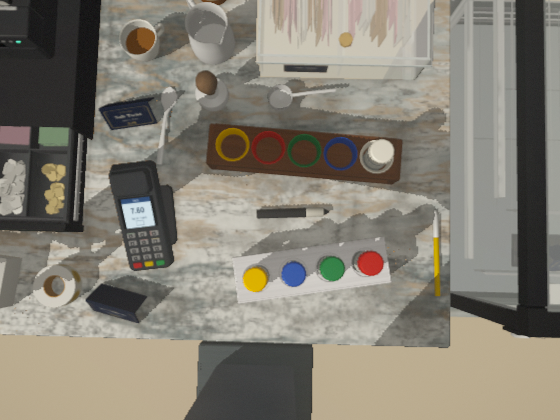

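View pics/scene0.png

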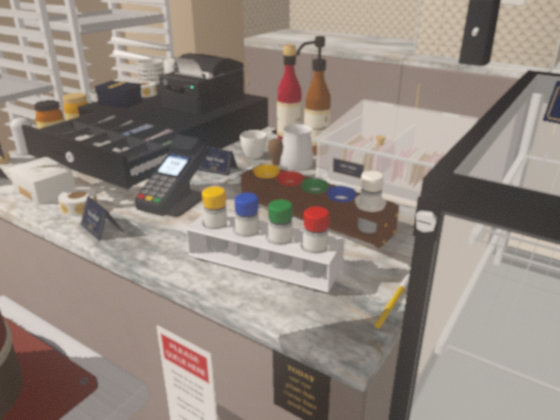

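The top view shows caps at yellow (255,280), blue (293,274), green (331,268) and red (370,263). The rings are yellow (232,146), red (268,149), green (304,152) and blue (340,154), with the white canister at (379,155). Next I'll measure these.

```bash
cat > h.py <<'E'
import numpy as np,cv2
def ray(f,u,v,z):
    d=f['R'].T@np.array([(u-f['cx'])/f['fx'],(v-f['cy'])/f['fy'],1]);c=-f['R'].T@f['t']
    return c+d*(z-c[2])/d[2]
H={'red':[(0,8),(172,180)],'yellow':[(20,32)],'green':[(55,85)],'blue':[(105,125)]}
def blobs(f,col,smin=130,vmin=50,amin=60):
    h=cv2.cvtColor(f['image'],cv2.COLOR_BGR2HSV)
    m=sum(cv2.inRange(h,(a,smin,vmin),(b,255,255)) for a,b in H[col])
    cs,_=cv2.findContours(m.astype(np.uint8),cv2.RETR_EXTERNAL,cv2.CHAIN_APPROX_NONE)
    return [(cv2.minEnclosingCircle(cv2.convexHull(c)),cv2.contourArea(c),c) for c in cs if cv2.contourArea(c)>amin]
def wrap(a):return (a+90)%180-90
E
python3 - <<'E'
from h import *
f=dict(np.load('pics/top0.npz'))
for c in H:
    for (p,r),a,k in blobs(f,c):
        if 200<p[0]<410 and 120<p[1]<300:
            z=.122 if p[1]>220 else .070
            P=ray(f,*p,z);d=f['range_z'][int(p[1]),int(p[0])]
            q=f['R'].T@(d*np.array([(p[0]-f['cx'])/f['fx'],(p[1]-f['cy'])/f['fy'],1])-f['t'])
            print(c,np.round(p),round(r,1),'diam mm',round(2000*r*d/f['fx'],1),P.round(4),'depth z',q.round(3),np.hypot(P[0],P[1]).round(3))
E
```

```text
red [370. 264.] 13.0 diam mm 39.7 [ 0.4487 -0.2204  0.122 ] depth z [ 0.449 -0.22   0.123] 0.5
red [268. 147.] 17.5 diam mm 62.2 [ 0.635  -0.0574  0.07  ] depth z [ 0.647 -0.055  0.009] 0.638
yellow [255. 279.] 12.8 diam mm 38.9 [ 0.4207 -0.0459  0.122 ] depth z [ 0.421 -0.046  0.122] 0.423
yellow [232. 144.] 16.9 diam mm 59.8 [0.6384 0.0028 0.07  ] depth z [0.649 0.009 0.015] 0.638
green [332. 269.] 11.9 diam mm 36.2 [ 0.4393 -0.1628  0.122 ] depth z [ 0.439 -0.163  0.124] 0.468
green [304. 150.] 16.0 diam mm 56.9 [ 0.6311 -0.1173  0.07  ] depth z [ 0.642 -0.119  0.012] 0.642
blue [293. 274.] 11.9 diam mm 36.3 [ 0.4297 -0.1042  0.122 ] depth z [ 0.43  -0.104  0.122] 0.442
blue [340. 153.] 16.5 diam mm 58.3 [ 0.6282 -0.1771  0.07  ] depth z [ 0.639 -0.183  0.014] 0.653
```

```bash
cat > to.py <<'E'
# delta from the measured pose to a world target, in tool axes and jog units
import sys,numpy as np
from scipy.spatial.transform import Rotation as R
from station import env
def to(x,y,z,yaw=0.):
    s=env.sense();A=R.from_quat(s['orientation'],scalar_first=True)
    a=np.radians(yaw);Y=np.array([np.cos(a),np.sin(a),0]);Z=np.array([0,0,-1.])
    B=R.from_matrix(np.c_[np.cross(Y,Z),Y,Z])
    print('delta',np.round(A.inv().apply(np.array([x,y,z])-s['tool_pos']),4),'rot',np.round((A.inv()*B).as_rotvec()/(np.pi/2),4))
if __name__=='__main__': to(*map(float,sys.argv[1:]))
E
python3 to.py .5 .33 .25 0
python3 - <<'E'
from h import *
f=dict(np.load('pics/top0.npz'))
v,u=np.mgrid[:420,:560];d=f['range_z']
X=(np.stack([(u-f['cx'])/f['fx']*d,(v-f['cy'])/f['fy']*d,d],-1)-f['t'])@f['R']
for zz in(.09,.2): 
  m=(X[...,2]>zz)&(d>0)&(X[...,0]<.8)&(X[...,0]>.33)&(abs(X[...,1])<.4)
  n,l,st,ce=cv2.connectedComponentsWithStats(m.astype(np.uint8))
  for i in range(1,n):
    if st[i,4]>25:
        P=X[l==i];print(zz,st[i,4],P.min(0).round(3),P.max(0).round(3))
E
```

```text
delta [-3.296e-01 -1.493e-01 -2.000e-04] rot [-8.000e-04  6.000e-04  7.422e-01]
0.09 4649 [ 0.36 -0.4   0.09] [ 0.8   -0.395  0.259]
0.09 7775 [0.652 0.257 0.09 ] [0.8   0.385 0.191]
0.09 4013 [ 0.765 -0.318  0.099] [ 0.8   -0.034  0.132]
0.09 272 [0.724 0.033 0.09 ] [0.756 0.065 0.1  ]
0.09 559 [ 0.605 -0.254  0.09 ] [ 0.643 -0.217  0.127]
0.09 2220 [0.516 0.116 0.09 ] [0.604 0.193 0.134]
0.09 515 [0.487 0.264 0.09 ] [0.5   0.369 0.097]
0.09 545 [ 0.431 -0.242  0.09 ] [ 0.469 -0.203  0.126]
0.09 518 [ 0.421 -0.182  0.09 ] [ 0.459 -0.144  0.127]
0.09 497 [ 0.411 -0.122  0.09 ] [ 0.449 -0.085  0.127]
0.09 507 [ 0.402 -0.064  0.092] [ 0.44  -0.025  0.127]
0.2 4122 [ 0.36 -0.4   0.2 ] [ 0.8   -0.395  0.259]
```

```bash
python3 -m jog '{"rot":[[0,0,0.08],[0,0,0.16],[0,0,0.24],[0,0,0.32],[0,0,0.37]],"delta_pos":[[-0.032,-0.013,0],[-0.064,-0.026,0],[-0.096,-0.039,0],[-0.128,-0.052,0],[-0.16,-0.065,0]],"grip":[0.5,0.5,0.5,0.5,0.5]}' 30; python3 to.py .5 .2 .25 0; python3 to.py .46 -.05 .25 0
```

```text
clock: 0.6
tool_pos: [0.3782, 0.4734, 0.25]
orientation: [-0.0, 0.475, 0.88, -0.0]
force: [0.2, -0.3, 0.6]
finger_gap: 0.0644
finger_force: 0.0
delta [-2.955e-01 -4.790e-02  1.000e-04] rot [-3.000e-04  3.000e-04  3.692e-01]
delta [-4.827e-01 -2.183e-01  2.000e-04] rot [-3.000e-04  3.000e-04  3.692e-01]
```

```bash
python3 -m jog '{"rot":[[0,0,0.08],[0,0,0.16],[0,0,0.24],[0,0,0.32],[0,0,0.369]],"delta_pos":[[-0.045,-0.007,0],[-0.09,-0.015,0],[-0.135,-0.022,0],[-0.18,-0.03,0],[-0.225,-0.036,0]],"grip":[0.5,0.5,0.5,0.5,0.5]}'; python3 to.py .449 -.22 .24 0
```

```text
clock: 1.1
tool_pos: [0.4718, 0.2653, 0.2501]
orientation: [-0.0, 0.707, 0.707, -0.0]
force: [1.1, 0.4, -0.5]
finger_gap: 0.0642
finger_force: 0.0
delta [-0.4853 -0.023   0.0101] rot [-0.0003 -0.      0.0002]
```

```bash
python3 -m jog '{"rot":[[0,0,0],[0,0,0],[0,0,0],[0,0,0],[0,0,0]],"delta_pos":[[-0.05,-0.002,0],[-0.1,-0.005,0],[-0.15,-0.007,0],[-0.2,-0.01,0],[-0.24,-0.012,0]],"grip":[0.5,0.5,0.5,0.5,0.5]}'; python3 -m jog '{"rot":[[0,0,0],[0,0,0],[0,0,0],[0,0,0],[0,0,0]],"delta_pos":[[-0.05,-0.002,0],[-0.1,-0.005,0],[-0.15,-0.007,0],[-0.2,-0.01,0],[-0.245,-0.011,0]],"grip":[0.5,0.5,0.5,0.5,0.5]}';python3 - <<'E'
from station import env,cams
from h import *
f=cams.grab_frame('wrist');np.savez('pics/w1.npz',**f);cv2.imwrite('pics/w1.png',f['image'])
for c in H:
    for (p,r),a,k in blobs(f,c):
        for z in(.122,.07):print(c,np.round(p),round(r,1),ray(f,*p,z).round(4))
E
```

```text
clock: 1.6
tool_pos: [0.4601, 0.0242, 0.2502]
orientation: [-0.0, 0.706, 0.708, 0.0]
force: [0.4, 0.7, 0.9]
finger_gap: 0.0638
finger_force: 0.0
clock: 2.1
tool_pos: [0.4502, -0.2204, 0.2505]
orientation: [0.0, 0.706, 0.709, 0.0]
force: [1.0, 1.2, -0.6]
finger_gap: 0.0639
finger_force: 0.0
red [280. 206.] 23.2 [ 0.4505 -0.2177  0.122 ]
red [280. 206.] 23.2 [ 0.4508 -0.2326  0.07  ]
red [496.  17.] 37.2 [ 0.6059 -0.0753  0.122 ]
red [496.  17.] 37.2 [ 0.6382 -0.0609  0.07  ]
yellow [274. 278.] 37.6 [ 0.4462 -0.2873  0.122 ]
yellow [274. 278.] 37.6 [ 0.4456 -0.3167  0.07  ]
yellow [242.   0.] 14.0 [ 0.4229 -0.0657  0.122 ]
yellow [242.   0.] 14.0 [ 0.4175 -0.0494  0.07  ]
green [267. 138.] 22.9 [ 0.4403 -0.1612  0.122 ]
green [267. 138.] 22.9 [ 0.4385 -0.1645  0.07  ]
green [476.  83.] 34.2 [ 0.5998 -0.1193  0.122 ]
green [476.  83.] 34.2 [ 0.6308 -0.114   0.07  ]
blue [461. 150.] 31.3 [ 0.5978 -0.1699  0.122 ]
blue [461. 150.] 31.3 [ 0.6285 -0.175   0.07  ]
blue [254.  60.] 28.3 [ 0.4311 -0.1038  0.122 ]
blue [254.  60.] 28.3 [ 0.4274 -0.0953  0.07  ]
```

View pics/w1.png

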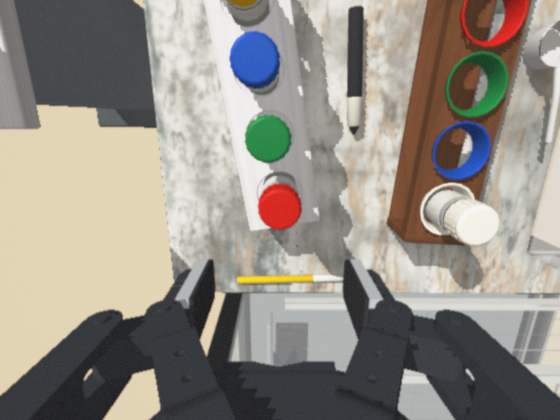

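The wrist view shows the red cap at (280,206), within 3 mm of the top-view position. I'll go down and grip it.

```bash
python3 -m jog '{"rot":[[0,0,0],[0,0,0],[0,0,0],[0,0,0],[0,0,0]],"delta_pos":[[0.001,-0.001,0.04],[0.001,-0.001,0.08],[0.001,-0.001,0.11],[0.001,-0.001,0.13],[0.001,-0.001,0.145]],"grip":[0.5,0.5,0.5,0.5,0.5]}' 40; python3 -m jog '{"rot":[[0,0,0],[0,0,0],[0,0,0],[0,0,0],[0,0,0]],"delta_pos":[[0,0,0],[0,0,0],[0,0,0],[0,0,0],[0,0,0]],"grip":[-1,-1,-1,-1,-1]}' 40
```

```text
clock: 2.65
tool_pos: [0.4493, -0.2166, 0.1037]
orientation: [-0.001, 0.705, 0.709, -0.001]
force: [0.7, 0.1, 0.8]
finger_gap: 0.064
finger_force: 0.0
clock: 3.15
tool_pos: [0.4505, -0.2169, 0.1059]
orientation: [0.0, 0.705, 0.709, 0.0]
force: [0.2, 0.2, -0.6]
finger_gap: 0.0368
finger_force: 40.0
```

```bash
python3 -m jog '{"rot":[[0,0,0],[0,0,0],[0,0,0],[0,0,0],[0,0,0]],"delta_pos":[[0,0,-0.02],[0,0,-0.05],[0,0,-0.085],[0,0,-0.12],[0,0,-0.14]],"grip":[-1,-1,-1,-1,-1]}'; python3 -m jog '{"rot":[[0,0,0],[0,0,0],[0,0,0],[0,0,0],[0,0,0]],"delta_pos":[[0.02,0.023,0],[0.055,0.063,0],[0.09,0.103,0],[0.125,0.143,0],[0.161,0.184,0]],"grip":[-1,-1,-1,-1,-1]}';  python3 -m jog '{"rot":[[0,0,0],[0,0,0],[0,0,0],[0,0,0],[0,0,0]],"delta_pos":[[0,0,0],[0,0,0],[0,0,0],[0,0,0],[0,0,0]],"grip":[-1,-1,-1,-1,-1]}'; python3 - <<'E'
from station import env,cams
from h import *
f=cams.grab_frame('wrist');cv2.imwrite('pics/w2.png',f['image']);s=cams.grab_frame('scene');cv2.imwrite('pics/s2.png',s['image'][80:360,150:450])
for c in H:
    for (p,r),a,k in blobs(f,c):
        print(c,np.round(p),round(r,1),ray(f,*p,.07).round(4))
E
python3 to.py .635 -.055 .24
```

```text
clock: 3.65
tool_pos: [0.4508, -0.2175, 0.2482]
orientation: [0.001, 0.705, 0.709, 0.001]
force: [0.3, -0.3, -1.9]
finger_gap: 0.0365
finger_force: 40.4
clock: 4.15
tool_pos: [0.6242, -0.0624, 0.2455]
orientation: [-0.0, 0.705, 0.709, 0.0]
force: [0.7, -1.2, -0.8]
finger_gap: 0.0369
finger_force: 40.3
clock: 4.65
tool_pos: [0.6224, -0.0652, 0.2459]
orientation: [0.0, 0.706, 0.708, 0.001]
force: [-0.0, 0.0, -0.4]
finger_gap: 0.0368
finger_force: 40.5
red [279. 303.] 50.4 [ 0.6228 -0.1901  0.07  ]
red [292. 186.] 29.2 [ 0.6357 -0.0551  0.07  ]
yellow [174. 374.] 7.2 [ 0.495  -0.2896  0.07  ]
yellow [ 44. 179.] 31.9 [ 0.3899 -0.0492  0.07  ]
yellow [297. 123.] 31.3 [0.6389 0.0049 0.07  ]
green [ 92. 301.] 25.6 [ 0.4126 -0.188   0.07  ]
green [309. 238.] 12.9 [ 0.6541 -0.1104  0.07  ]
blue [ 70. 245.] 28.1 [ 0.4007 -0.1199  0.07  ]
delta [0.0097 0.0125 0.0058] rot [ 0.0004 -0.0004  0.0027]
```

View pics/w2.png

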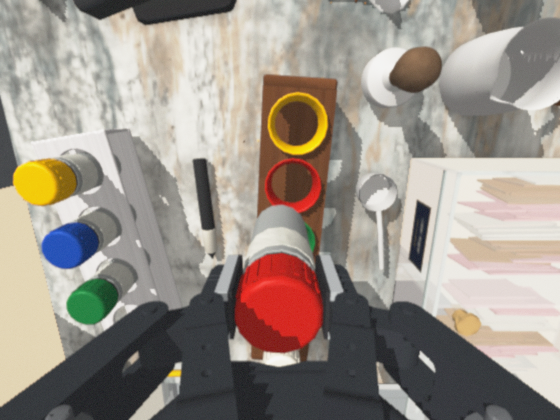

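View pics/s2.png

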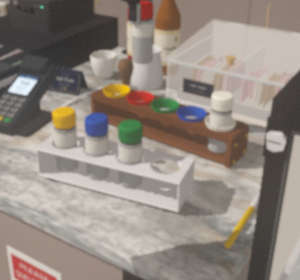

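The wrist view shows the red ring clear at (292,186), which gives (.6357,-.0551). The canister hangs upright in the jaws. I'll align and lower.

```bash
python3 -m jog '{"rot":[[0,0,0],[0,0,0],[0,0,0],[0,0,0],[0,0,0]],"delta_pos":[[0.011,0.013,0],[0.011,0.013,0.02],[0.011,0.013,0.05],[0.011,0.013,0.065],[0.011,0.013,0.065]],"grip":[-1,-1,-1,-1,-1]}'; python3 to.py .635 -.054 .107;python3 - <<'E'
from station import cams
import cv2,numpy as np
f=cams.grab_frame('wrist');s=cams.grab_frame('scene')
cv2.imwrite('pics/w3.png',np.hstack([f['image'][60:400,150:450],cv2.resize(s['image'][120:290,220:400],(360,340))]))
E
```

```text
clock: 5.25
tool_pos: [0.6344, -0.0531, 0.1783]
orientation: [-0.001, 0.705, 0.709, -0.001]
force: [0.4, 0.2, -1.1]
finger_gap: 0.0369
finger_force: 40.5
delta [-0.0009  0.0008  0.0713] rot [-0.0023  0.      0.0031]
```

View pics/w3.png

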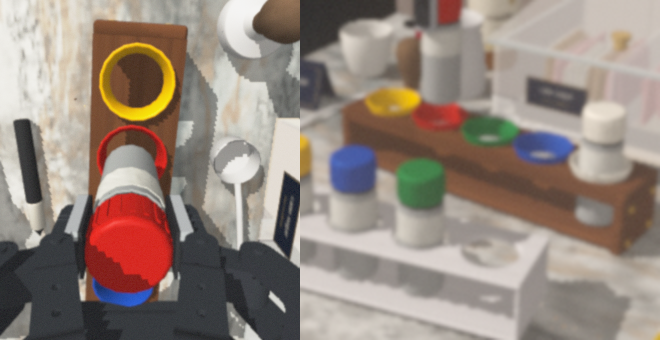

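The canister's bottom is centred over the red ring in both views. I'll lower it to the floor.

```bash
python3 -m jog '{"rot":[[0,0,0],[0,0,0],[0,0,0],[0,0,0],[0,0,0]],"delta_pos":[[-0.001,0.001,0.015],[-0.001,0.001,0.03],[-0.001,0.001,0.045],[-0.001,0.001,0.06],[-0.001,0.001,0.069]],"grip":[-1,-1,-1,-1,-1]}';  python3 -m jog '{"rot":[[0,0,0],[0,0,0],[0,0,0],[0,0,0],[0,0,0]],"delta_pos":[[0,0,0.002],[0,0,0.004],[0,0,0.004],[0,0,0.004],[0,0,0.004]],"grip":[-1,-1,-1,-1,-1]}'
```

```text
clock: 5.85
tool_pos: [0.636, -0.0541, 0.1091]
orientation: [-0.001, 0.705, 0.709, -0.001]
force: [-0.1, 0.3, -0.8]
finger_gap: 0.0368
finger_force: 40.5
clock: 6.35
tool_pos: [0.6371, -0.0542, 0.1078]
orientation: [0.0, 0.705, 0.709, 0.0]
force: [-0.8, -0.2, -1.3]
finger_gap: 0.0366
finger_force: 40.5
```

```bash
python3 -m jog '{"rot":[[0,0,0],[0,0,0],[0,0,0],[0,0,0],[0,0,0]],"delta_pos":[[0,0,0.002],[0,0,0.003],[0,0,0.003],[0,0,0.003],[0,0,0.003]],"grip":[-1,-1,-1,-1,-1]}';  python3 -m jog '{"rot":[[0,0,0],[0,0,0],[0,0,0],[0,0,0],[0,0,0]],"delta_pos":[[0,0,0],[0,0,0],[0,0,0],[0,0,0],[0,0,0]],"grip":[0.4,0.4,0.4,0.4,0.4]}';  python3 -m jog '{"rot":[[0,0,0],[0,0,0],[0,0,0],[0,0,0],[0,0,0]],"delta_pos":[[0,0,-0.02],[0,0,-0.05],[0,0,-0.09],[0,0,-0.13],[0,0,-0.14]],"grip":[0.4,0.4,0.4,0.4,0.4]}'; python3 to.py .44 -.162 .25
```

```text
clock: 6.85
tool_pos: [0.6375, -0.0543, 0.1058]
orientation: [0.0, 0.705, 0.709, 0.001]
force: [-2.2, 0.4, 11.1]
finger_gap: 0.0366
finger_force: 41.2
clock: 7.35
tool_pos: [0.6367, -0.0542, 0.1042]
orientation: [-0.0, 0.705, 0.709, -0.0]
force: [-0.3, 0.1, -0.6]
finger_gap: 0.0599
finger_force: 0.0
clock: 7.85
tool_pos: [0.6384, -0.055, 0.2491]
orientation: [0.002, 0.705, 0.709, 0.002]
force: [-0.2, -0.1, 1.4]
finger_gap: 0.0596
finger_force: 0.0
delta [-0.1061 -0.1989 -0.0022] rot [ 0.0039 -0.0001  0.003 ]
```

```bash
python3 -m jog '{"rot":[[0,0,0],[0,0,0],[0,0,0],[0,0,0],[0,0,0]],"delta_pos":[[-0.022,-0.04,0],[-0.044,-0.08,0],[-0.066,-0.12,0],[-0.088,-0.16,0],[-0.106,-0.198,0]],"grip":[0.5,0.5,0.5,0.5,0.5]}' ; python3 -m jog '{"rot":[[0,0,0],[0,0,0],[0,0,0],[0,0,0],[0,0,0]],"delta_pos":[[0,0,0],[0,0,0],[0,0,0],[0,0,0],[0,0,0]],"grip":[0.5,0.5,0.5,0.5,0.5]}'; python3 to.py .44 -.162 .105;python3 - <<'E'
from station import cams
from h import *
f=cams.grab_frame('wrist');cv2.imwrite('pics/w4.png',f['image'])
for c in H:
    for (p,r),a,k in blobs(f,c):
        print(c,np.round(p),round(r,1),ray(f,*p,.122).round(4),ray(f,*p,.07).round(4))
E
```

```text
clock: 8.35
tool_pos: [0.4374, -0.1623, 0.2434]
orientation: [-0.0, 0.705, 0.709, -0.0]
force: [0.1, -0.3, 0.4]
finger_gap: 0.0639
finger_force: 0.0
clock: 8.85
tool_pos: [0.4398, -0.1609, 0.244]
orientation: [0.0, 0.705, 0.709, -0.001]
force: [0.5, 0.4, 0.7]
finger_gap: 0.0644
finger_force: 0.0
delta [-0.0009  0.0004  0.139 ] rot [-0.0008  0.001   0.0038]
red [513.  79.] 51.9 [ 0.6118 -0.0576  0.122 ] [ 0.6483 -0.0517  0.07  ]
yellow [282. 319.] 36.1 [ 0.4429 -0.2674  0.122 ] [ 0.4438 -0.3059  0.07  ]
yellow [255.  58.] 29.1 [ 0.4213 -0.0446  0.122 ] [ 0.4176 -0.0361  0.07  ]
yellow [518.  14.] 36.5 [ 0.6052 -0.016   0.122 ] [ 0.6404 -0.0013  0.07  ]
green [280. 208.] 22.6 [ 0.4405 -0.1584  0.122 ] [ 0.4409 -0.1739  0.07  ]
green [481. 151.] 31.6 [ 0.5988 -0.1101  0.122 ] [ 0.6327 -0.1153  0.07  ]
blue [466. 211.] 29.4 [ 0.5962 -0.1602  0.122 ] [ 0.6295 -0.1761  0.07  ]
blue [269. 139.] 23.8 [ 0.431  -0.1018  0.122 ] [ 0.4293 -0.1053  0.07  ]
```

```bash
python3 -m jog '{"rot":[[0,0,0],[0,0,0],[0,0,0],[0,0,0],[0,0,0]],"delta_pos":[[0,0,0.04],[0,0,0.08],[0,0,0.11],[0,0,0.13],[0,0,0.139]],"grip":[0.5,0.5,0.5,0.5,0.5]}' 40; python3 -m jog '{"rot":[[0,0,0],[0,0,0],[0,0,0],[0,0,0],[0,0,0]],"delta_pos":[[0,0,0],[0,0,0],[0,0,0],[0,0,0],[0,0,0]],"grip":[-1,-1,-1,-1,-1]}'; python3 -m jog '{"rot":[[0,0,0],[0,0,0],[0,0,0],[0,0,0],[0,0,0]],"delta_pos":[[0,0,-0.02],[0,0,-0.05],[0,0,-0.085],[0,0,-0.12],[0,0,-0.14]],"grip":[-1,-1,-1,-1,-1]}'; python3 to.py .6315 -.116 .245
```

```text
clock: 9.4
tool_pos: [0.4383, -0.1611, 0.1034]
orientation: [-0.001, 0.705, 0.709, -0.002]
force: [-0.4, -0.1, 0.8]
finger_gap: 0.0641
finger_force: 0.0
clock: 9.9
tool_pos: [0.44, -0.1613, 0.1061]
orientation: [0.0, 0.705, 0.709, 0.001]
force: [0.1, 0.8, 4.7]
finger_gap: 0.0366
finger_force: 40.4
clock: 10.4
tool_pos: [0.4399, -0.1616, 0.2481]
orientation: [0.001, 0.705, 0.709, 0.001]
force: [0.6, -0.4, -1.4]
finger_gap: 0.0365
finger_force: 40.5
delta [0.0447 0.1918 0.0037] rot [ 0.0021 -0.0006  0.003 ]
```

```bash
python3 -m jog '{"rot":[[0,0,0],[0,0,0],[0,0,0],[0,0,0],[0,0,0]],"delta_pos":[[0.008,0.035,0],[0.018,0.075,0],[0.028,0.115,0],[0.037,0.155,0],[0.045,0.192,0]],"grip":[-1,-1,-1,-1,-1]}' ; python3 -m jog '{"rot":[[0,0,0],[0,0,0],[0,0,0],[0,0,0],[0,0,0]],"delta_pos":[[0,0,0],[0,0,0],[0,0,0],[0,0,0],[0,0,0]],"grip":[-1,-1,-1,-1,-1]}'; python3 to.py .6315 -.116 .180
```

```text
clock: 10.9
tool_pos: [0.6329, -0.1138, 0.2445]
orientation: [-0.0, 0.705, 0.71, -0.0]
force: [-0.7, -0.5, 0.1]
finger_gap: 0.0365
finger_force: 40.5
clock: 11.4
tool_pos: [0.6305, -0.1155, 0.246]
orientation: [-0.0, 0.706, 0.709, 0.001]
force: [0.2, -0.1, -1.1]
finger_gap: 0.0365
finger_force: 40.7
delta [-0.0006  0.0009  0.066 ] rot [ 0.0006 -0.0007  0.0029]
```

```bash
python3 -m jog '{"rot":[[0,0,0],[0,0,0],[0,0,0],[0,0,0],[0,0,0]],"delta_pos":[[0,0.001,0.02],[0,0.001,0.045],[0,0.001,0.066],[0,0.001,0.08],[0,0.001,0.09]],"grip":[-1,-1,-1,-1,-1]}' ; python3 -m jog '{"rot":[[0,0,0],[0,0,0],[0,0,0],[0,0,0],[0,0,0]],"delta_pos":[[0,0,0.015],[0,0,0.03],[0,0,0.045],[0,0,0.047],[0,0,0.047]],"grip":[-1,-1,-1,-1,-1]}'; python3 to.py .6315 -.116 .105
```

```text
clock: 11.9
tool_pos: [0.6317, -0.1151, 0.1547]
orientation: [-0.0, 0.705, 0.709, 0.0]
force: [0.9, -0.5, -1.6]
finger_gap: 0.0368
finger_force: 40.7
clock: 12.4
tool_pos: [0.6319, -0.1153, 0.1079]
orientation: [-0.0, 0.705, 0.709, -0.0]
force: [0.1, -0.8, -0.9]
finger_gap: 0.0368
finger_force: 40.8
delta [-0.0007 -0.0004  0.0029] rot [-0.0005  0.0002  0.0032]
```

```bash
python3 -m jog '{"rot":[[0,0,0],[0,0,0],[0,0,0],[0,0,0],[0,0,0]],"delta_pos":[[0,0,0.002],[0,0,0.003],[0,0,0.003],[0,0,0.003],[0,0,0.003]],"grip":[-1,-1,-1,-1,-1]}';  python3 -m jog '{"rot":[[0,0,0],[0,0,0],[0,0,0],[0,0,0],[0,0,0]],"delta_pos":[[0,0,0],[0,0,0],[0,0,0],[0,0,0],[0,0,0]],"grip":[0.4,0.4,0.4,0.4,0.4]}';  python3 -m jog '{"rot":[[0,0,0],[0,0,0],[0,0,0],[0,0,0],[0,0,0]],"delta_pos":[[0,0,-0.02],[0,0,-0.05],[0,0,-0.09],[0,0,-0.13],[0,0,-0.14]],"grip":[0.4,0.4,0.4,0.4,0.4]}'; python3 to.py .4305 -.1025 .245
```

```text
clock: 12.9
tool_pos: [0.6325, -0.1154, 0.1062]
orientation: [0.0, 0.705, 0.709, 0.0]
force: [-0.6, -0.1, 6.2]
finger_gap: 0.0372
finger_force: 41.1
clock: 13.4
tool_pos: [0.632, -0.1152, 0.1052]
orientation: [-0.0, 0.705, 0.709, -0.0]
force: [-0.1, -0.3, 0.1]
finger_gap: 0.0601
finger_force: 0.0
clock: 13.9
tool_pos: [0.6335, -0.1163, 0.25]
orientation: [0.002, 0.705, 0.709, 0.002]
force: [0.7, -0.3, 1.2]
finger_gap: 0.0597
finger_force: 0.0
delta [ 0.0147 -0.203   0.0038] rot [0.0037 0.0004 0.003 ]
```

Green is on the floor. Blue is next.

```bash
python3 -m jog '{"rot":[[0,0,0],[0,0,0],[0,0,0],[0,0,0],[0,0,0]],"delta_pos":[[0.003,-0.04,0],[0.006,-0.08,0],[0.009,-0.12,0],[0.012,-0.165,0],[0.014,-0.203,0]],"grip":[0.5,0.5,0.5,0.5,0.5]}' ; python3 -m jog '{"rot":[[0,0,0],[0,0,0],[0,0,0],[0,0,0],[0,0,0]],"delta_pos":[[0,0,0],[0,0,0],[0,0,0],[0,0,0],[0,0,0]],"grip":[0.5,0.5,0.5,0.5,0.5]}'; python3 to.py .4305 -.1025 .105
```

```text
clock: 14.4
tool_pos: [0.44, -0.1019, 0.2446]
orientation: [-0.003, 0.705, 0.709, -0.001]
force: [-0.7, 0.9, -1.1]
finger_gap: 0.0638
finger_force: 0.0
clock: 14.9
tool_pos: [0.4417, -0.1022, 0.2451]
orientation: [-0.002, 0.706, 0.708, -0.002]
force: [-0.7, 0.3, 0.4]
finger_gap: 0.064
finger_force: 0.0
delta [-0.0003 -0.0102  0.1402] rot [-0.0044 -0.0001  0.0024]
```

```bash
python3 -m jog '{"rot":[[0,0,0],[0,0,0],[0,0,0],[0,0,0],[0,0,0]],"delta_pos":[[0,-0.01,0],[0,-0.01,0.03],[0,-0.01,0.06],[0,-0.01,0.07],[0,-0.01,0.07]],"grip":[0.5,0.5,0.5,0.5,0.5]}' ;  python3 to.py .4305 -.1025 .105;python3 -c "
from station import env;print(env.sense()['joint_positions'].round(3))"
```

```text
clock: 15.4
tool_pos: [0.4302, -0.1021, 0.1747]
orientation: [-0.003, 0.706, 0.708, -0.003]
force: [-0.8, 0.9, 1.2]
finger_gap: 0.0643
finger_force: 0.0
delta [-0.0005  0.0009  0.0697] rot [-0.0054 -0.0004  0.0025]
[-0.97  -0.155  1.05   2.076  0.146  1.156  0.018]
```

```bash
python3 -m jog '{"rot":[[-0.005,0,0],[-0.005,0,0],[-0.005,0,0],[-0.005,0,0],[-0.005,0,0]],"delta_pos":[[0,0.001,0.03],[0,0.001,0.055],[0,0.001,0.069],[0,0.001,0.069],[0,0.001,0.069]],"grip":[0.5,0.5,0.5,0.5,0.5]}' 40; python3 -m jog '{"rot":[[0,0,0],[0,0,0],[0,0,0],[0,0,0],[0,0,0]],"delta_pos":[[0,0,0],[0,0,0],[0,0,0],[0,0,0],[0,0,0]],"grip":[-1,-1,-1,-1,-1]}'; python3 -m jog '{"rot":[[0,0,0],[0,0,0],[0,0,0],[0,0,0],[0,0,0]],"delta_pos":[[0,0,-0.02],[0,0,-0.05],[0,0,-0.085],[0,0,-0.12],[0,0,-0.14]],"grip":[-1,-1,-1,-1,-1]}'; python3 to.py .6285 -.1755 .245
```

```text
clock: 15.9
tool_pos: [0.4323, -0.1019, 0.1076]
orientation: [0.0, 0.706, 0.709, 0.002]
force: [-0.1, -0.2, 0.6]
finger_gap: 0.064
finger_force: 0.0
clock: 16.4
tool_pos: [0.4324, -0.1016, 0.1077]
orientation: [-0.0, 0.706, 0.709, 0.003]
force: [-2.6, 0.6, 9.3]
finger_gap: 0.0367
finger_force: 39.1
clock: 16.9
tool_pos: [0.4319, -0.1025, 0.2498]
orientation: [0.0, 0.706, 0.708, 0.004]
force: [1.0, 0.3, -1.4]
finger_gap: 0.0372
finger_force: 40.5
delta [-0.0738  0.1963  0.0058] rot [ 0.0044 -0.0036  0.0023]
```

```bash
python3 -m jog '{"rot":[[0,0,0],[0,0,0],[0,0,0],[0,0,0],[0,0,0]],"delta_pos":[[-0.012,0.035,0],[-0.027,0.075,0],[-0.042,0.115,0],[-0.058,0.155,0],[-0.074,0.196,0]],"grip":[-1,-1,-1,-1,-1]}' ; python3 -m jog '{"rot":[[0,0,0],[0,0,0],[0,0,0],[0,0,0],[0,0,0]],"delta_pos":[[0,0,0],[0,0,0],[0,0,0],[0,0,0],[0,0,0]],"grip":[-1,-1,-1,-1,-1]}'; python3 to.py .6285 -.1755 .15;python3 - <<'E'
from station import cams
from h import *
f=cams.grab_frame('wrist');t=cams.grab_frame('top')
cv2.imwrite('pics/w5.png',np.hstack([f['image'][60:400,150:450],cv2.resize(t['image'][110:300,200:410],(376,340))]))
E
```

```text
clock: 17.4
tool_pos: [0.5874, -0.1573, 0.2477]
orientation: [-0.0, 0.704, 0.71, 0.002]
force: [0.9, 1.6, 2.4]
finger_gap: 0.037
finger_force: 40.6
clock: 17.9
tool_pos: [0.5851, -0.1573, 0.249]
orientation: [0.0, 0.705, 0.709, 0.003]
force: [0.1, 0.2, -1.5]
finger_gap: 0.0369
finger_force: 40.8
delta [-0.0189  0.0428  0.0991] rot [ 0.0032 -0.0029  0.0035]
```

View pics/w5.png

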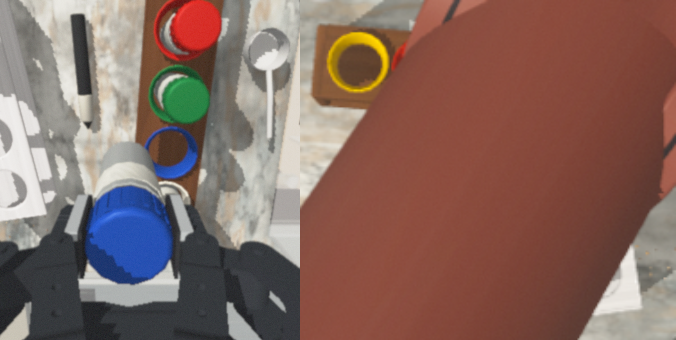

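Red and green stand in their rings. Blue hangs upright at crop (130,230), still short of its ring at (172,150), so I'll complete the shift.

```bash
python3 -m jog '{"rot":[[0.003,-0.003,0],[0.003,-0.003,0],[0.003,-0.003,0],[0.003,-0.003,0],[0.003,-0.003,0]],"delta_pos":[[-0.009,0.02,0],[-0.019,0.043,0],[-0.019,0.043,0.02],[-0.019,0.043,0.05],[-0.019,0.043,0.065]],"grip":[-1,-1,-1,-1,-1]}' ; python3 to.py .6285 -.1755 .108
```

```text
clock: 18.5
tool_pos: [0.6278, -0.1763, 0.1812]
orientation: [-0.001, 0.706, 0.709, -0.002]
force: [-0.8, -0.6, -0.9]
finger_gap: 0.037
finger_force: 40.9
delta [0.0009 0.0009 0.0732] rot [-0.0021  0.0009  0.0027]
```

```bash
python3 -m jog '{"rot":[[0,0,0],[0,0,0],[0,0,0],[0,0,0],[0,0,0]],"delta_pos":[[0,0.001,0.015],[0,0.001,0.03],[0,0.001,0.045],[0,0.001,0.06],[0,0.001,0.072]],"grip":[-1,-1,-1,-1,-1]}';  python3 -m jog '{"rot":[[0,0,0],[0,0,0],[0,0,0],[0,0,0],[0,0,0]],"delta_pos":[[0,0,0.001],[0,0,0.001],[0,0,0.001],[0,0,0.001],[0,0,0.001]],"grip":[-1,-1,-1,-1,-1]}'
```

```text
clock: 19.0
tool_pos: [0.6292, -0.1774, 0.1099]
orientation: [0.0, 0.706, 0.708, -0.001]
force: [-1.0, -0.4, -1.6]
finger_gap: 0.037
finger_force: 40.9
clock: 19.5
tool_pos: [0.6296, -0.1776, 0.1107]
orientation: [0.001, 0.706, 0.708, -0.001]
force: [0.5, 0.3, -0.9]
finger_gap: 0.0372
finger_force: 40.9
```

```bash
python3 -m jog '{"rot":[[0,0,0],[0,0,0],[0,0,0],[0,0,0],[0,0,0]],"delta_pos":[[0,0,0.002],[0,0,0.003],[0,0,0.004],[0,0,0.004],[0,0,0.004]],"grip":[-1,-1,-1,-1,-1]}'
```

```text
clock: 20.0
tool_pos: [0.6297, -0.1782, 0.1078]
orientation: [0.001, 0.706, 0.708, -0.001]
force: [-3.6, 0.2, 12.5]
finger_gap: 0.0365
finger_force: 42.4
```

```bash
python3 -m jog '{"rot":[[0,0,0],[0,0,0],[0,0,0],[0,0,0],[0,0,0]],"delta_pos":[[0,0,0],[0,0,0],[0,0,0],[0,0,0],[0,0,0]],"grip":[0.4,0.4,0.4,0.4,0.4]}';  python3 -m jog '{"rot":[[0,0,0],[0,0,0],[0,0,0],[0,0,0],[0,0,0]],"delta_pos":[[0,0,-0.02],[0,0,-0.05],[0,0,-0.09],[0,0,-0.13],[0,0,-0.14]],"grip":[0.4,0.4,0.4,0.4,0.4]}'; python3 to.py .4215 -.0455 .25
```

```text
clock: 20.5
tool_pos: [0.6293, -0.1775, 0.106]
orientation: [0.0, 0.706, 0.708, -0.001]
force: [-0.6, -0.3, 0.3]
finger_gap: 0.0595
finger_force: 0.0
clock: 21.0
tool_pos: [0.6308, -0.1783, 0.2507]
orientation: [0.003, 0.706, 0.708, 0.0]
force: [-0.5, 0.0, -0.2]
finger_gap: 0.0597
finger_force: 0.0
delta [ 0.1335 -0.2089 -0.0006] rot [0.0025 0.0024 0.0021]
```

```bash
python3 -m jog '{"rot":[[0,0,0],[0,0,0],[0,0,0],[0,0,0],[0,0,0]],"delta_pos":[[0.027,-0.035,0],[0.053,-0.07,0],[0.08,-0.105,0],[0.107,-0.14,0],[0.133,-0.175,0]],"grip":[0.5,0.5,0.5,0.5,0.5]}' ; python3 to.py .4215 -.0455 .25; python3 -c "
from station import env;print(env.sense()['joint_positions'].round(3))"
```

```text
clock: 21.5
tool_pos: [0.4872, -0.0711, 0.2504]
orientation: [-0.005, 0.707, 0.707, -0.005]
force: [-1.1, 0.3, -0.1]
finger_gap: 0.0642
finger_force: 0.0
delta [ 0.0256 -0.0657  0.0014] rot [-0.0096 -0.0002 -0.0004]
[-1.211 -0.065  1.253  1.868  0.065  1.31   0.023]
```

```bash
python3 -m jog '{"rot":[[-0.01,0,0],[-0.01,0,0],[-0.01,0,0],[-0.01,0,0],[-0.01,0,0]],"delta_pos":[[0.006,-0.016,0],[0.013,-0.033,0],[0.019,-0.05,0],[0.026,-0.066,0],[0.026,-0.066,0]],"grip":[0.5,0.5,0.5,0.5,0.5]}' ; python3 to.py .4215 -.0455 .105; python3 -c "
from station import env;print(env.sense()['joint_positions'].round(3))"
```

```text
clock: 22.0
tool_pos: [0.4205, -0.0451, 0.2519]
orientation: [-0.001, 0.707, 0.707, 0.001]
force: [0.5, -0.2, 0.0]
finger_gap: 0.0641
finger_force: 0.0
delta [-0.0009  0.0009  0.1469] rot [ 0.0005 -0.0021  0.0001]
[-1.066 -0.344  0.89   2.009  0.268  1.361 -0.262]
```

```bash
python3 -m jog '{"rot":[[0,0,0],[0,0,0],[0,0,0],[0,0,0],[0,0,0]],"delta_pos":[[0,0.001,0.025],[0,0.001,0.055],[0,0.001,0.085],[0,0.001,0.09],[0,0.001,0.09]],"grip":[0.5,0.5,0.5,0.5,0.5]}' ; python3 to.py .4215 -.0455 .106; python3 - <<'E'
from station import env,cams
from h import *
print(env.sense()['joint_positions'].round(3))
f=cams.grab_frame('wrist')
for (p,r),a,k in blobs(f,'yellow'): print(np.round(p),round(r,1),ray(f,*p,.122).round(4),ray(f,*p,.07).round(4))
cv2.imwrite('pics/w6.png',f['image'])
E
```

```text
clock: 22.5
tool_pos: [0.423, -0.0461, 0.1622]
orientation: [0.0, 0.708, 0.706, 0.0]
force: [0.5, -0.2, -0.1]
finger_gap: 0.0645
finger_force: 0.0
delta [ 0.0006 -0.0015  0.0562] rot [ 0.     -0.     -0.0012]
[-1.128 -0.233  1.044  2.13   0.222  1.139 -0.191]
[277. 241.] 34.0 [ 0.4213 -0.0388  0.122 ] [ 0.4209 -0.0604  0.07  ]
[559. 158.] 29.5 [0.5717 0.0081 0.122 ] [0.6189 0.0014 0.07  ]
```

View pics/w6.png

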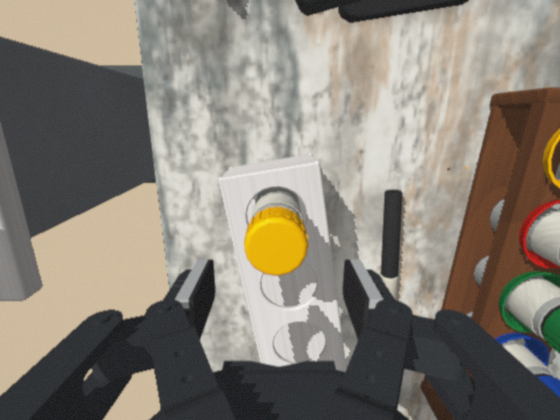

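The wrist view shows the yellow cap at (277,241), centred between the jaws. I'll descend and grip.

```bash
python3 -m jog '{"rot":[[0,0,0],[0,0,0],[0,0,0],[0,0,0],[0,0,0]],"delta_pos":[[0.002,-0.001,0.02],[0.002,-0.001,0.04],[0.002,-0.001,0.055],[0.002,-0.001,0.055],[0.002,-0.001,0.055]],"grip":[0.5,0.5,0.5,0.5,0.5]}' 40; python3 -m jog '{"rot":[[0,0,0],[0,0,0],[0,0,0],[0,0,0],[0,0,0]],"delta_pos":[[0,0,0],[0,0,0],[0,0,0],[0,0,0],[0,0,0]],"grip":[-1,-1,-1,-1,-1]}'; python3 -m jog '{"rot":[[0,0,0],[0,0,0],[0,0,0],[0,0,0],[0,0,0]],"delta_pos":[[0,0,-0.02],[0,0,-0.05],[0,0,-0.085],[0,0,-0.12],[0,0,-0.13]],"grip":[-1,-1,-1,-1,-1]}'; python3 to.py .639 .004 .245; python3 -c "
from station import env;print(env.sense()['joint_positions'].round(3))"
```

```text
clock: 23.05
tool_pos: [0.423, -0.0436, 0.1085]
orientation: [0.0, 0.708, 0.707, 0.001]
force: [0.9, -0.2, 0.2]
finger_gap: 0.0643
finger_force: 0.0
clock: 23.55
tool_pos: [0.4229, -0.0435, 0.1083]
orientation: [-0.0, 0.708, 0.707, 0.002]
force: [-2.2, -0.3, 8.8]
finger_gap: 0.0367
finger_force: 39.1
clock: 24.05
tool_pos: [0.4235, -0.0439, 0.241]
orientation: [0.001, 0.708, 0.706, 0.004]
force: [-0.1, -0.0, -0.4]
finger_gap: 0.0369
finger_force: 41.0
delta [ 0.0484  0.2154 -0.0024] rot [ 0.0042 -0.0027 -0.0013]
[-1.068 -0.33   0.902  2.024  0.262  1.328 -0.257]
```

```bash
python3 -m jog '{"rot":[[0,0,0],[0,0,0],[0,0,0],[0,0,0],[0,0,0]],"delta_pos":[[0.006,0.025,-0.002],[0.014,0.06,-0.002],[0.022,0.1,-0.002],[0.031,0.14,-0.002],[0.04,0.18,-0.002]],"grip":[-1,-1,-1,-1,-1]}' ; python3 to.py .639 .004 .245; python3 -c "
from station import env;print(env.sense()['joint_positions'].round(3))"
```

```text
clock: 24.55
tool_pos: [0.5822, -0.0077, 0.2401]
orientation: [0.0, 0.707, 0.707, 0.001]
force: [-0.7, 0.4, 3.8]
finger_gap: 0.0368
finger_force: 41.0
delta [ 0.0117  0.0568 -0.0048] rot [ 0.0011 -0.001  -0.0001]
[-0.991  0.364  1.172  1.692 -0.347  1.317  0.247]
```

```bash
python3 -m jog '{"rot":[[0,0,0],[0,0,0],[0,0,0],[0,0,0],[0,0,0]],"delta_pos":[[0.004,0.019,0],[0.008,0.038,0],[0.012,0.057,0],[0.012,0.057,0],[0.012,0.057,0]],"grip":[-1,-1,-1,-1,-1]}' ; python3 to.py .639 .004 .18; python3 - <<'E'
from station import env,cams
from h import *
f=cams.grab_frame('wrist')
for (p,r),a,k in blobs(f,'yellow'): print(np.round(p),round(r,1),ray(f,*p,.07).round(4))
cv2.imwrite('pics/w7.png',f['image'])
E
```

```text
clock: 25.05
tool_pos: [0.6379, 0.003, 0.2396]
orientation: [-0.0, 0.708, 0.706, 0.0]
force: [-1.2, -0.0, -1.0]
finger_gap: 0.0367
finger_force: 41.0
delta [0.001  0.0011 0.0596] rot [ 0.0001 -0.0003 -0.0014]
[146. 412.] 13.7 [ 0.4696 -0.2758  0.07  ]
[279. 292.] 49.2 [ 0.6377 -0.104   0.07  ]
[281. 195.] 28.5 [0.6395 0.0051 0.07  ]
[62. 48.] 9.3 [0.4506 0.1352 0.07  ]
```

View pics/w7.png

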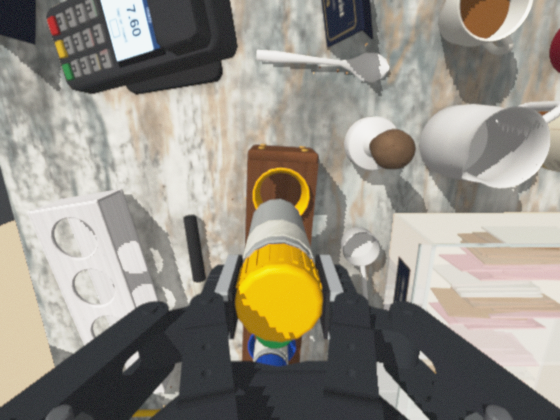

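The canister is in line with the yellow ring at (281,195), which gives (.6395,.005). I'll lower it.

```bash
python3 -m jog '{"rot":[[0,0,0],[0,0,0],[0,0,0],[0,0,0],[0,0,0]],"delta_pos":[[0.001,0.001,0.02],[0.001,0.001,0.04],[0.001,0.001,0.06],[0.001,0.001,0.075],[0.001,0.001,0.085]],"grip":[-1,-1,-1,-1,-1]}' ; python3 -m jog '{"rot":[[0,0,0],[0,0,0],[0,0,0],[0,0,0],[0,0,0]],"delta_pos":[[0,0,0.015],[0,0,0.03],[0,0,0.042],[0,0,0.044],[0,0,0.044]],"grip":[-1,-1,-1,-1,-1]}'
```

```text
clock: 25.6
tool_pos: [0.6386, 0.0048, 0.1544]
orientation: [-0.0, 0.708, 0.707, 0.001]
force: [0.1, -0.2, -1.3]
finger_gap: 0.0367
finger_force: 41.0
clock: 26.1
tool_pos: [0.6393, 0.0045, 0.111]
orientation: [-0.0, 0.708, 0.706, 0.001]
force: [-0.0, -0.4, -0.7]
finger_gap: 0.0365
finger_force: 41.0
```

```bash
python3 -m jog '{"rot":[[0,0,0],[0,0,0],[0,0,0],[0,0,0],[0,0,0]],"delta_pos":[[0,0,0.002],[0,0,0.003],[0,0,0.004],[0,0,0.004],[0,0,0.004]],"grip":[-1,-1,-1,-1,-1]}'
```

```text
clock: 26.6
tool_pos: [0.6399, 0.0045, 0.1085]
orientation: [0.0, 0.708, 0.706, 0.002]
force: [-2.3, 0.5, 6.3]
finger_gap: 0.0365
finger_force: 41.9
```

Yellow has touched the floor. I'll release it, rise, and move clear to the left for a check.

```bash
python3 -m jog '{"rot":[[0,0,0],[0,0,0],[0,0,0],[0,0,0],[0,0,0]],"delta_pos":[[0,0,0],[0,0,0],[0,0,0],[0,0,0],[0,0,0]],"grip":[0.4,0.4,0.4,0.4,0.4]}';  python3 -m jog '{"rot":[[0,0,0],[0,0,0],[0,0,0],[0,0,0],[0,0,0]],"delta_pos":[[0,0,-0.02],[0,0,-0.05],[0,0,-0.09],[0,0,-0.13],[0,0,-0.17]],"grip":[0.4,0.4,0.4,0.4,0.4]}'; python3 -m jog '{"rot":[[0,0,0],[0,0,0],[0,0,0],[0,0,0],[0,0,0]],"delta_pos":[[0.04,-0.03,0],[0.08,-0.06,0],[0.12,-0.09,0],[0.16,-0.11,0],[0.2,-0.13,0]],"grip":[0.4,0.4,0.4,0.4,0.4]}'; python3 - <<'E'
from station import env,cams
from h import *
t=cams.grab_frame('top');s=cams.grab_frame('scene')
d=t['range_z'];v,u=np.mgrid[:420,:560]
X=(np.stack([(u-t['cx'])/t['fx']*d,(v-t['cy'])/t['fy']*d,d],-1)-t['t'])@t['R']
for c in H:
    for (p,r),a,k in blobs(t,c):
        if 200<p[0]<410 and 110<p[1]<180:
            print(c,np.round(p),round(r,1),X[int(p[1])-3:int(p[1])+4,int(p[0])-3:int(p[0])+4].reshape(-1,3).mean(0).round(3))
cv2.imwrite('pics/end.png',np.hstack([cv2.resize(t['image'][110:190,190:420],(460,300))[:,:400],cv2.resize(s['image'][120:300,200:420],(367,300))]))
E
```

```text
clock: 27.1
tool_pos: [0.6394, 0.0047, 0.1072]
orientation: [-0.0, 0.708, 0.707, 0.001]
force: [-0.1, 0.0, 0.0]
finger_gap: 0.06
finger_force: 0.0
clock: 27.6
tool_pos: [0.6389, 0.0043, 0.2788]
orientation: [-0.0, 0.708, 0.706, 0.001]
force: [0.3, 0.6, 0.4]
finger_gap: 0.06
finger_force: 0.0
clock: 28.1
tool_pos: [0.5081, 0.2062, 0.2774]
orientation: [-0.001, 0.708, 0.707, 0.001]
force: [1.2, 0.6, -0.5]
finger_gap: 0.06
finger_force: 0.0
red [268. 146.] 18.2 [ 0.626 -0.058  0.122]
yellow [231. 144.] 17.5 [ 0.629 -0.002  0.123]
green [304. 149.] 17.2 [ 0.623 -0.116  0.123]
blue [341. 152.] 17.8 [ 0.62  -0.173  0.123]
```

View pics/end.png

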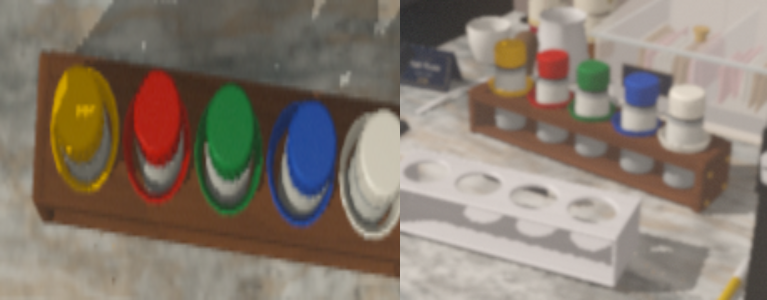

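All four canisters stand upright in their own colour rings. The cap tops measure 0.122–0.123 m, so they are down on the rack floor, and the white one looks as it did.

```bash
python3 -c "
from station import workorder;print(workorder.finish_job())"
```

```text
the job is handed in; nothing more can be done
None
```

The red, yellow, green and blue canisters are upright on the bar rack's floor, each in its own colour ring, the white one wasn't touched, and the job was handed in at about 28 s.

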